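# Collapse the lamp legs and pack them in their case

### The job

First lift the yellow case's lid open until it rests on its stop, and leave it open. Then collapse every telescopic lamp leg on the bench fully home, the innermost section before the middle one (the upright steel plate with the rubber face is there to push against), and lay all of them flat, side by side, on the floor of the case. Leave everything else on the bench alone.

Things in the scene. Friction and masses are not known exactly. Their poses are not given: they have to be found in the camera images.
- case: yellow steel case fixed to the bench, 190 mm (its x) by 300 mm (its y) by 50 mm high without lid, walls and floor 5 mm thick, so its inside is 180 by 290 mm and 45 mm deep, without dividers. Origin: centre of its underside; x points from its front (handle side) to its hinge side
- lid (a joint): angle of the case's hinged lid: 0 shut, 1.9 rad resting on its stop, a little past upright. The lid (190x300x8 mm, 0.3 kg) turns freely, so it falls shut when let go below about 1.5 rad and falls on to its stop beyond about 1.7 rad
- lid_hinge (a point): point on the lid's hinge line, at the middle of the case's rear rim; its frame turns with the lid, the y axis along the hinge line
- lid_handle (a point): middle of the lid's black round handle bar (11 mm thick, 120 mm long, parallel to the hinge line), carried in the lid's own plane 40 mm in front of the lid's front edge by two thin rods; 230 mm from the hinge, so it is at the top when the lid is upright
- stop_face (a point): centre of the black rubber facing (120 mm wide, 100 mm high, from 35 to 135 mm above the bench) of a steel angle plate bolted to the bench: it stands upright, cannot move, and serves to push things against. x points into the plate, level and square to the face
- leg1_grip (a point): loose telescopic lamp leg 1 (all alike, 0.23 kg; some may be absent): centre of its sleeve, a black 30x30 mm square tube, 120 mm long, orange bands. x points along the leg to the foot. Out of it slide a 22 mm square aluminium middle section with orange collar and a steel inner one with a 26 mm round rubber foot, whose end is 84 mm (leg collapsed) plus both joint values ahead of here
- leg1_mid (a joint): how far leg 1's middle section stands out of the sleeve: 0 home, at most 0.06 m; stays where it is, slides at about 7 N along the leg
- leg1_inner (a joint): how far leg 1's inner section stands out of the middle section: 0 home, at most 0.06 m; stays where it is, slides at about 3 N along the leg, so pressure on the foot alone moves this section first
- leg2_grip (a point): loose telescopic lamp leg 2 (all alike, 0.23 kg; some may be absent): centre of its sleeve, a black 30x30 mm square tube, 120 mm long, orange bands. x points along the leg to the foot. Out of it slide a 22 mm square aluminium middle section with orange collar and a steel inner one with a 26 mm round rubber foot, whose end is 84 mm (leg collapsed) plus both joint values ahead of here
- leg2_mid (a joint): how far leg 2's middle section stands out of the sleeve: 0 home, at most 0.06 m; stays where it is, slides at about 7 N along the leg
- leg2_inner (a joint): how far leg 2's inner section stands out of the middle section: 0 home, at most 0.06 m; stays where it is, slides at about 3 N along the leg, so pressure on the foot alone moves this section first
- leg3_grip (a point): loose telescopic lamp leg 3 (all alike, 0.23 kg; some may be absent): centre of its sleeve, a black 30x30 mm square tube, 120 mm long, orange bands. x points along the leg to the foot. Out of it slide a 22 mm square aluminium middle section with orange collar and a steel inner one with a 26 mm round rubber foot, whose end is 84 mm (leg collapsed) plus both joint values ahead of here
- leg3_mid (a joint): how far leg 3's middle section stands out of the sleeve: 0 home, at most 0.06 m; stays where it is, slides at about 7 N along the leg
- leg3_inner (a joint): how far leg 3's inner section stands out of the middle section: 0 home, at most 0.06 m; stays where it is, slides at about 3 N along the leg, so pressure on the foot alone moves this section first
- leg4_grip (a point): loose telescopic lamp leg 4 (all alike, 0.23 kg; some may be absent): centre of its sleeve, a black 30x30 mm square tube, 120 mm long, orange bands. x points along the leg to the foot. Out of it slide a 22 mm square aluminium middle section with orange collar and a steel inner one with a 26 mm round rubber foot, whose end is 84 mm (leg collapsed) plus both joint values ahead of here
- leg4_mid (a joint): how far leg 4's middle section stands out of the sleeve: 0 home, at most 0.06 m; stays where it is, slides at about 7 N along the leg
- leg4_inner (a joint): how far leg 4's inner section stands out of the middle section: 0 home, at most 0.06 m; stays where it is, slides at about 3 N along the leg, so pressure on the foot alone moves this section first
- spray: bystander, to be left alone: red bottle, diameter 64 mm, 150 mm tall, standing. Origin: centre of its underside
- tape: bystander, to be left alone: ring-shaped blue roll of tape, diameter 90 mm, 20 mm high, lying flat. Origin: centre of its underside
- board: bystander, to be left alone: green circuit board with parts on it, 100x70 mm, 28 mm high. Origin: centre of its underside
- fusebox: bystander, to be left alone: green carton, 100x60x50 mm. Origin: centre of its underside
There are look-alikes about, which are no part of the job. What is shaped like the part that bears leg3_grip but green or purple is not meant.

How it is judged:
By the outcome, as a careful person would: the job done as asked, in the order asked, and still so for the second after the job is handed in, with the robot touching nothing.
Of leg1, leg2, leg3, leg4 only 3 to 4 are there at a start; the rules pass over those that are not, and their reading is None.
At some moment in a run one of leg1, leg2, leg3, leg4 may be knocked a few centimetres aside while the robot is not near it.
Once in a run the grip may slacken for a moment while it holds something.
It also fails if it takes over 210 s, if anything falls off the work surface, if the arm or the gripper's body presses on something with over 40 N, if the wrist force passes 120 N, or if a joint passes its speed limit or range.

### The arm

A 6-joint arm with a two-finger parallel gripper is mounted at the origin on the work surface. World frame = base frame: x ahead of the robot, y to its left, z up, the work surface at z = 0. Lengths are in mm, angles in rad, forces in N, time in s.
With the tool pointing down it reaches from about 400 to 825 mm from the base axis. Payload 7 kg.
Tool frame: the origin (TCP) lies at the very end of the fingers, on their centre line; the grasp point (between the pads) lies 19 mm behind it; z points along the fingers, y is the line along which they close (so a half turn about z gives the same grasp; the last joint's range is limited). The gripper opens to 88 mm and grips with 3 to 60 N. Pads are 19 mm wide; open, the fingers measure 130 mm over their backs; the gripper's body (78 mm by 193 mm) begins 47 mm behind the grasp point.
Start: joints at [1.447, 0.359, 0.012, 0, -1.224, -0.288], TCP at [270.181, 618.545, 226.561] pointing down, gripper open.
Joint ranges: [-3.07, 3.07], [-1.43, 2.12], [-1.02, 1.25], [-3.03, 1.67], [-3.05, -0], [-3.03, 3.03]. Speed limits (rad/s): [2.39, 2.39, 3.01, 3.14, 3.14, 3.14].

### API

Orientations are given as a rotation vector (axis times angle).
In Python, from cell import monitor, cams, ticket gives the robot as it stands.
- The arm moves only by the shell command python3 -m crank 'ROWS' [FORCE]. ROWS is JSON, one flat list of numbers, 5 for each row, row after row: the closure, from -1 (fully open) to 1 (shut), so that 0 is half open, then the shift along the world's x, y, z in cm, then the turn about the world's z in degrees. A call has 1 to 12 rows; each row is the pose to reach, as a shift and turn from the pose commanded when the call began; what a row does not reach only later rows make up. A row lasts 1/10 s, in which the tool goes at most 50 mm and 8.59 degrees, less where a joint would pass 70% of its speed; a pose out of reach is approached as far as the arm can. A call with a gripper value outside its range is refused whole. The fingers move at their own pace and stop on an object; FORCE is the grip in N (left out, the last holds). Time passes only in rows, so rows that repeat a pose let the fingers close. It gives the time, the measured TCP pose, the force, the opening and the grip force at its end, in the units of the state.
- monitor.state(): the state, without advancing time (a new reading comes with each control period).
- cams.camera(name): name is "scene" or "top"; returns the picture (400x640x3 uint8, red, green, blue); there is no depth.
- cams.calibration(name): a dict with "fx", "fy", "cx", "cy" (pixels), "dist_coeffs" ([k1, k2, p1, p2, k3] as OpenCV has them; the pictures are not rectified), "cam_to_world" (4x4, takes a point from camera to world coordinates). Camera axes: x right, y up, looking along -z (the intrinsics and any distortion apply to the point x, -y, -z); pixel columns grow to the right and rows downward; lengths in mm; the calibration is good to about 2 mm. A picture is of the moment at which its call begins. calibration takes no time and is no camera call.
- ticket.close_job(): hands the job in; it is judged then, once.
The state is a dict: "time_s": time; "joints": joint angles; "qvel": joint speeds; "joint_torque": joint torques, N m; "tool_pos": TCP position; "tool_rot": TCP orientation; "ft_force": force on the tool from outside, world axes, zero at the start; "ft_torque": the same for the moment, N m; "grip_width": opening from 0.0 (shut) to 1.0 (fully open); "grip_force": force on a finger pad.
Only numpy, scipy, OpenCV 4.12 (cv2) and the standard library are available. Lean on these libraries where they do the work, as an engineer would, in place of code of your own. Each camera call takes 0.05 s, during which the arm holds its last target. There are 200 camera calls.

## Working session

There is one attempt and no reset: what is moved stays moved. The work goes in short steps, Python scripts to look and compute and a shell command to move; the robot and the scene stay as the last step left them, time stands still between calls to the robot, and variables do not carry over. Pictures are saved under pics/ and viewed, at most 14 in all, crops included, and the job is handed in when it is done.

```bash
ls; mkdir -p pics; cat > h.py <<'E'
import numpy as np, cv2, sys
from cell import monitor, cams, ticket
def shot(n,name):
    im=cams.camera(n); cv2.imwrite(f'pics/{name}.png',im[:,:,::-1]); return im
def ray(n,uv):
    c=cams.calibration(n); K=np.array([[c['fx'],0,c['cx']],[0,c['fy'],c['cy']],[0,0,1]])
    p=cv2.undistortPoints(np.array(uv,float).reshape(-1,1,2),K,np.array(c['dist_coeffs']))[:,0]
    T=np.array(c['cam_to_world']); d=np.c_[p[:,0],-p[:,1],-np.ones(len(p))]@T[:3,:3].T
    return T[:3,3],d
def onz(n,uv,z):
    o,d=ray(n,uv); return o+d*((z-o[2])/d[:,2])[:,None]
def proj(n,P):
    c=cams.calibration(n); K=np.array([[c['fx'],0,c['cx']],[0,c['fy'],c['cy']],[0,0,1]])
    T=np.linalg.inv(np.array(c['cam_to_world'])); q=np.array(P,float).reshape(-1,3)@T[:3,:3].T+T[:3,3]
    q=q*[1,-1,-1]; return cv2.projectPoints(q,np.zeros(3),np.zeros(3),K,np.array(c['dist_coeffs']))[0][:,0]
E
python3 - <<'E'
from h import *
for n in('top','scene'):
    shot(n,n+'0'); c=cams.calibration(n); print(n,np.round(c['cam_to_world'],2).tolist(),c['fx'],c['dist_coeffs'])
s=monitor.state(); print({k:np.round(v,3).tolist() for k,v in s.items()})
E
```

```text
pics
top [[-0.0, 1.0, -0.04, 461.11], [-1.0, -0.0, 0.01, 109.57], [0.01, 0.04, 1.0, 1095.67], [0.0, 0.0, 0.0, 1.0]] 364.69103403303313 [-0.0769239  0.         0.         0.         0.       ]
scene [[0.75, -0.43, 0.5, 1185.78], [0.66, 0.48, -0.58, -732.59], [0.01, 0.77, 0.64, 983.07], [0.0, 0.0, 0.0, 1.0]] 497.826489288313 [-0.15476758  0.          0.          0.          0.        ]
{'time_s': 0.1, 'joints': [1.447, 0.359, 0.011, -0.0, -1.224, -0.288], 'qvel': [-0.002, -0.0, 0.003, -0.0, -0.001, -0.0], 'joint_torque': [-0.002, -58.416, 29.375, 7.016, 0.01, -0.0], 'tool_pos': [270.027, 618.172, 225.705], 'tool_rot': [3.074, -0.642, -0.0], 'ft_force': [0.532, -0.444, -0.173], 'ft_torque': [0.009, 0.026, -0.033], 'grip_force': 0.0, 'grip_width': 0.998}
```

View pics/top0.png

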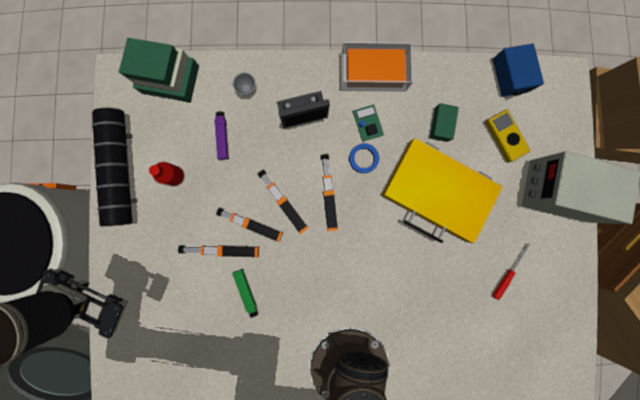

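View pics/scene0.png

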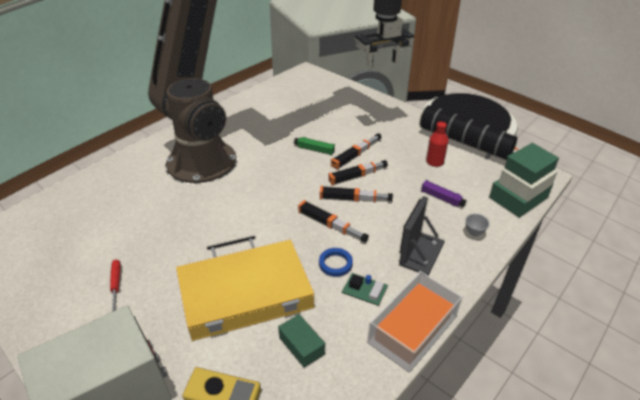

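The top view shows four orange-banded black legs, with feet near (265,172), (325,156), (220,211) and (181,249). The case is at (443,190) with its handle at (422,228), and the plate is at (303,108). The green tube (245,293) and the purple one (221,136) are look-alikes. I'll measure now and confirm with an enlarged crop.

```bash
cat >> h.py <<'E'
def legs(im,z=30,roi=None):
    h=cv2.cvtColor(im,cv2.COLOR_RGB2HSV); m=cv2.inRange(h,(5,130,110),(20,255,255))
    if roi: k=np.zeros_like(m); a,b,c,d=roi; k[b:d,a:c]=255; m&=k
    n,_,st,ce=cv2.connectedComponentsWithStats(m)
    return [(st[i,4],ce[i].round(1).tolist(),onz('top',[ce[i]],z)[0].round(0).tolist()) for i in range(1,n) if st[i,4]>=6]
E
python3 - <<'E'
from h import *
im=cv2.imread('pics/top0.png')[:,:,::-1].copy()
for l in legs(im,30,(170,140,345,265)): print(l)
h=cv2.cvtColor(im,cv2.COLOR_RGB2HSV)
m=cv2.inRange(h,(20,150,120),(32,255,255)); cs,_=cv2.findContours(m,0,2)
c=max(cs,key=cv2.contourArea); r=cv2.minAreaRect(c); b=cv2.boxPoints(r); P=onz('top',b,58)
print('case',b.round(1).tolist(),P.round(0).tolist(),[np.linalg.norm(P[i]-P[i-1]).round(0) for i in range(4)],P.mean(0).round(1))
e=P[1]-P[0];print(np.degrees(np.arctan2(e[1],e[0])))
cv2.imwrite('pics/c1.png',np.hstack([cv2.resize(im[85:265,170:345],None,fx=3.2,fy=3.2,interpolation=2)])[:,:,::-1])
sc=cv2.imread('pics/scene0.png'); cv2.imwrite('pics/c2.png',cv2.resize(sc[180:280,370:470],None,fx=5,fy=5,interpolation=2))
E
```

```text
(np.int32(18), [326.5, 176.4], [571.0, 68.0, 30.0])
(np.int32(18), [270.2, 185.4], [544.0, 233.0, 30.0])
(np.int32(49), [328.1, 192.8], [522.0, 63.0, 30.0])
(np.int32(49), [281.5, 200.4], [500.0, 199.0, 30.0])
(np.int32(18), [231.8, 217.2], [452.0, 345.0, 30.0])
(np.int32(50), [245.5, 222.6], [436.0, 305.0, 30.0])
(np.int32(32), [303.0, 229.4], [416.0, 137.0, 30.0])
(np.int32(27), [332.1, 228.9], [417.0, 52.0, 30.0])
(np.int32(32), [279.2, 236.4], [395.0, 206.0, 30.0])
(np.int32(20), [201.6, 249.6], [357.0, 433.0, 30.0])
(np.int32(46), [219.3, 250.6], [354.0, 381.0, 30.0])
(np.int32(33), [256.1, 251.4], [352.0, 273.0, 30.0])
case [[383.1000061035156, 194.1999969482422], [413.8999938964844, 137.39999389648438], [504.20001220703125, 186.3000030517578], [473.3999938964844, 243.10000610351562]] [[516.0, -93.0, 58.0], [682.0, -185.0, 58.0], [540.0, -454.0, 58.0], [374.0, -357.0, 58.0]] [np.float64(299.0), np.float64(189.0), np.float64(303.0), np.float64(191.0)] [ 528.  -272.4   58. ]
-29.14940899933981
```

View pics/c1.png

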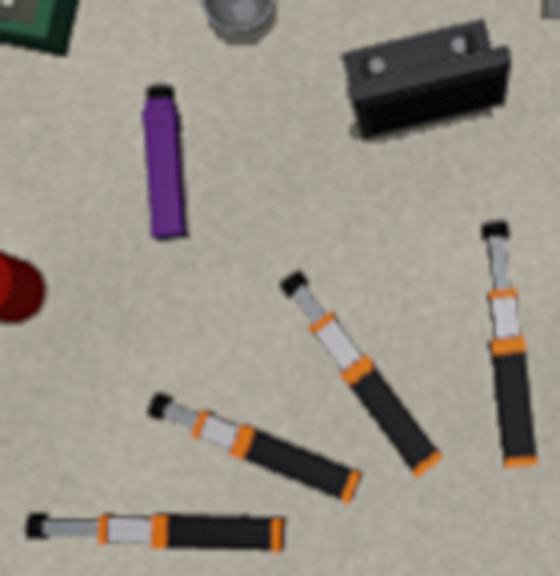

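View pics/c2.png

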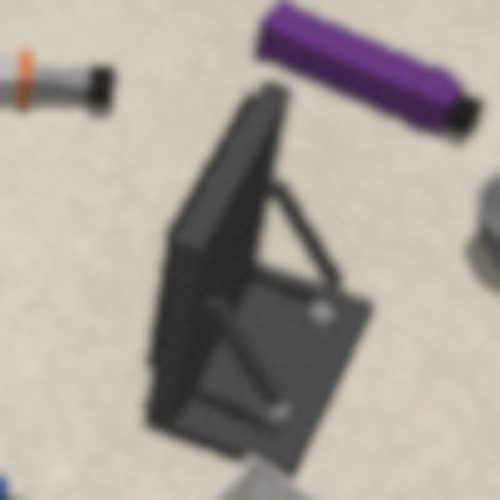

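Confirmed: the four black sleeves with orange bands are the legs. The purple and green tubes are not. The plate's black face looks toward the robot. In the crop its top front edge runs from about (358,100) to (508,62), which is (282,116) to (329,104) in the full picture.

```bash
python3 - <<'E'
from h import *
im=cv2.imread('pics/top0.png')[:,:,::-1].copy()
P=onz('top',[(281.9,116.3),(328.8,104.4)],135);print('plate top edge',P.round(0),np.linalg.norm(P[1]-P[0]),P.mean(0))
P=onz('top',[(285,127.2),(327.2,117.8)],35);print('plate low edge',P.round(0),np.linalg.norm(P[1]-P[0]),P.mean(0))
S=onz('scene',[(370+180/5,180+243/5),(370+272/5,180+92/5)],138);print('scene top edge',S.round(0),S.mean(0))
e=np.array([0.873,-0.487,0]);c=np.array([528,-272.4,0]);
hd=c-e*135+[0,0,54];print('pred handle',hd,proj('top',hd),proj('scene',hd), 'hinge',c+e*95)
g=im.max(2);m=((g<70)*255).astype(np.uint8);k=np.zeros_like(m);k[205:246,395:450]=255
for y in range(212,246,2): print(y,''.join('#' if v<70 else ('+' if v<110 else '.') for v in g[y,395:452]))
E
```

```text
plate top edge [[721. 190. 135.]
 [754.  65. 135.]] 129.51063253927765 [737.30024514 127.52576969 135.        ]
plate low edge [[715. 189.  35.]
 [744.  65.  35.]] 127.38746828004818 [729.56060181 127.21321064  35.        ]
scene top edge [[762.  64. 138.]
 [733. 192. 138.]] [747.23783657 127.77204032 138.        ]
pred handle [ 410.145 -206.655   54.   ] [[422.08185515 231.12810581]] [[231.39154567 242.06548178]] hinge [ 610.935 -318.665    0.   ]
212 ............++...+..+....................................
214 ...........+........+++++................................
216 ..........+.............+++++............................
218 .........+.................+++++.........................
220 ...++...+#++...................+++++.....................
222 ....+++++#####++..................++++++.................
224 .......++++######++...................+++++..............
226 ...........++++######++..................++++++..........
228 ..............++++#######+..............++....+++........
230 ...................+++#######+.........++......+..++++...
232 ......................+++#######++....++......+......++++
234 ..........................+++#########+.................+
236 .............................++++#######+................
238 .................................+++########+............
240 .....................................+++++#####+.........
242 .............................................+#+.........
244 .........................................................
```

```bash
python3 -m crank '[-0.4,21,-47,0,-95.5, -0.4,21,-47,0,-95.5, -0.4,21,-47,0,-95.5, -0.4,21,-47,0,-95.5, -0.4,21,-47,0,-95.5, -0.4,21,-47,0,-95.5, -0.4,21,-47,0,-95.5, -0.4,21,-47,0,-95.5, -0.4,21,-47,0,-95.5, -0.4,21,-47,0,-95.5, -0.4,21,-47,0,-95.5, -0.4,21,-47,0,-95.5]' 25
python3 -m crank '[-0.4,-7,-35.5,-7,0, -0.4,-7,-35.5,-7,0, -0.4,-7,-35.5,-7,0, -0.4,-7,-35.5,-7,0, -0.4,-7,-35.5,-7,0, -0.4,-7,-35.5,-7,0, -0.4,-7,-35.5,-7,0, -0.4,-7,-35.5,-7,0, -0.4,-7,-35.5,-7,0, -0.4,-7,-35.5,-7,0]'
```

```text
time_s: 1.3
tool_pos: [480.5, 146.3, 226.3]
tool_rot: [1.582, -2.714, 0.0]
ft_force: [-0.6, 0.0, 0.1]
grip_width: 0.702
grip_force: 0.0
time_s: 2.3
tool_pos: [410.2, -206.2, 156.4]
tool_rot: [1.593, -2.707, -0.001]
ft_force: [-0.9, 0.0, 1.0]
grip_width: 0.699
grip_force: 0.0
```

```bash
python3 - <<'E'
from h import *
a=shot('scene','s1');b=shot('top','t1')
print(proj('scene',[410.2,-206.2,156.4]),proj('top',[410.2,-206.2,156.4]))
cv2.imwrite('pics/c3.png',np.hstack([cv2.resize(a[130:290,150:330],(400,356)),cv2.resize(b[130:290,350:510],(356,356))])[:,:,::-1])
E
```

```text
[[226.97004541 212.9220686 ]] [[433.65587536 232.95205393]]
```

View pics/c3.png

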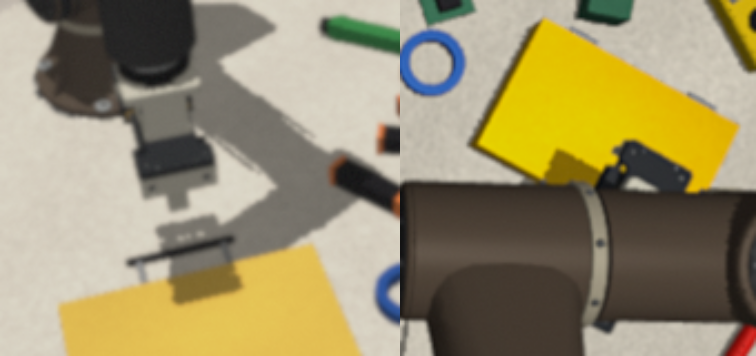

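```bash
python3 -m crank '[0.36,0,0,-5,0, 0.36,0,0,-7,0, 0.36,0,0,-7,0, 0.36,0,0,-9,0, 0.36,0,0,-10,0, 0.36,0,0,-11,0, 0.36,0,0,-11.5,0, 0.36,0,0,-11.5,0]' 25
python3 -m crank '[1,0,0,0,0,1,0,0,0,0,1,0,0,0,0,1,0,0,0,0,1,0,0,0,0]' 25
```

```text
time_s: 3.2
tool_pos: [410.1, -206.4, 41.4]
tool_rot: [1.592, -2.708, -0.0]
ft_force: [0.3, -0.1, -0.2]
grip_width: 0.323
grip_force: 0.0
time_s: 3.7
tool_pos: [412.1, -207.2, 42.5]
tool_rot: [-1.592, 2.705, -0.004]
ft_force: [3.6, -5.4, -1.9]
grip_width: 0.114
grip_force: 25.0
```

```bash
python3 -m crank '[1,0.2,-0.1,3.4,0, 1,0.9,-0.5,6.8,0, 1,2.0,-1.1,10,0, 1,3.5,-2,13,0, 1,3.5,-2,13,0]' 25
```

```text
time_s: 4.2
tool_pos: [454.7, -230.0, 176.9]
tool_rot: [-1.588, 2.696, -0.022]
ft_force: [20.9, -15.4, -24.1]
grip_width: 0.118
grip_force: 25.0
```

```bash
python3 -m crank '[1,0,0,0,0,1,0,0,0,0]' 25; python3 - <<'E'
from h import *
a=shot('scene','s2');cv2.imwrite('pics/c4.png',cv2.resize(a[90:330,130:370],None,fx=2.2,fy=2.2)[:,:,::-1])
E
```

```text
time_s: 4.4
tool_pos: [451.7, -228.4, 172.7]
tool_rot: [-1.589, 2.7, -0.014]
ft_force: [22.0, -15.3, -20.6]
grip_width: 0.115
grip_force: 25.0
```

View pics/c4.png

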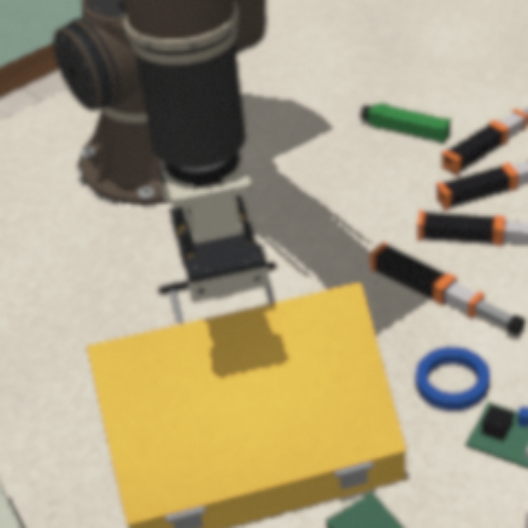

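```bash
python3 -m crank '[1,0.7,-0.4,0,0,1,2.5,-1.4,2.4,0, 1,4.7,-2.6,4.7,0, 1,7.2,-4.0,6.5,0, 1,9.9,-5.5,7.9,0,1,9.9,-5.5,7.9,0]' 15;  python3 -m crank '[1,0,0,0,0]'
```

```text
time_s: 5.05
tool_pos: [547.8, -282.8, 253.7]
tool_rot: [-1.591, 2.705, -0.006]
ft_force: [-2.0, 7.4, 13.0]
grip_width: 0.121
grip_force: 15.0
time_s: 5.15
tool_pos: [545.6, -281.6, 252.8]
tool_rot: [-1.591, 2.706, -0.003]
ft_force: [-1.9, 6.5, 9.8]
grip_width: 0.118
grip_force: 15.0
```

```bash
python3 -m crank '[1,1.5,-0.8,0.7,0, 1,2.9,-1.6,1.1,0, 1,4.4,-2.4,1.5,0, 1,5.9,-3.3,1.6,0, 1,7.4,-4.1,1.7,0, 1,8.9,-4.9,1.7,0, 1,10.4,-5.8,1.5,0, 1,11.9,-6.6,1.1,0, 1,12.6,-7,0.8,0,1,12.6,-7,0.8,0]' 15
```

```text
time_s: 6.15
tool_pos: [672.1, -351.2, 258.2]
tool_rot: [-1.592, 2.706, -0.001]
ft_force: [2.8, 3.0, 2.4]
grip_width: 0.122
grip_force: 15.0
```

```bash
python3 -m crank '[0.3,0,0,0,0, 0.2,0,0,0,0, 0.2,0,0,2,0, 0.2,0,0,6,0, 0.2,0,0,9,0,0.2,-10,5,9,0,0.2,-10,5,9,0,0.2,-18,18,5,0,0.2,-18,18,5,0,0.2,-18,18,5,0,0.2,-18,30,0,-12,0.2,-18,30,0,-12]' 15;
python3 - <<'E'
from h import *
b=shot('top','t2');a=shot('scene','s3')
cv2.imwrite('pics/c5.png',np.hstack([a,b])[:,:,::-1][:, :, :][::1, ::1]) if 0 else cv2.imwrite('pics/c5.png',np.hstack([cv2.resize(a[130:400,100:400],(400,360)),cv2.resize(b[100:300,170:520],(400,229+131))])[:,:,::-1])
for l in legs(b,30,(170,140,345,265)): print(l)
E
```

```text
time_s: 7.35
tool_pos: [492.2, -97.2, 278.0]
tool_rot: [-1.291, 2.862, -0.002]
ft_force: [1.0, 0.5, -0.3]
grip_width: 0.401
grip_force: 0.0
(np.int32(19), [326.6, 176.4], [570.0, 67.0, 30.0])
(np.int32(18), [270.2, 185.4], [544.0, 233.0, 30.0])
(np.int32(18), [231.8, 217.2], [452.0, 345.0, 30.0])
(np.int32(50), [245.5, 222.6], [436.0, 305.0, 30.0])
(np.int32(7), [277.6, 239.3], [387.0, 211.0, 30.0])
(np.int32(20), [201.6, 249.6], [357.0, 433.0, 30.0])
(np.int32(55), [219.7, 250.7], [354.0, 380.0, 30.0])
(np.int32(41), [255.7, 251.4], [352.0, 275.0, 30.0])
```

View pics/c5.png

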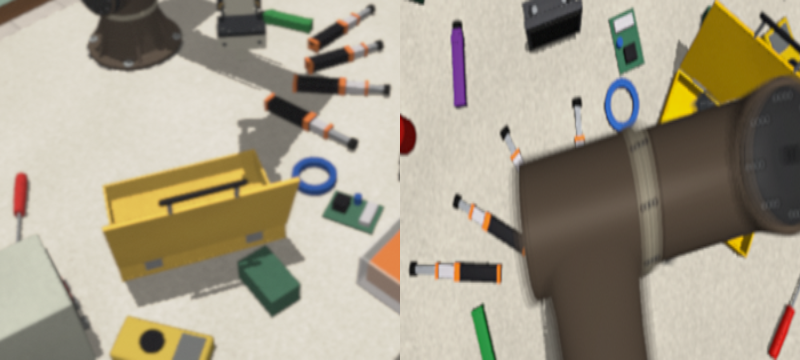

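Lid is open on its stop in the scene view (lid edge up, handle at (205,190) in the crop). Next is the leg nearest the case, leg B.

```bash
python3 -m crank '[-0.3,-2.3,15.5,-15.8,-42.6,-0.3,-2.3,15.5,-15.8,-42.6,-0.3,-2.3,15.5,-15.8,-42.6,-0.3,-2.3,15.5,-15.8,-42.6,-0.3,-2.3,15.5,-15.8,-42.6,-0.3,-2.3,15.5,-15.8,-42.6,-0.3,-2.3,15.5,-15.8,-42.6]' 15;
python3 - <<'E'
from h import *
s=monitor.state();t=s['tool_pos'];f=np.arctan2(s['tool_rot'][1],s['tool_rot'][0]);print('yawy',(np.degrees(2*f)-90+90)%180-90,t)
a=shot('scene','s4');print(proj('scene',[t,[t[0],t[1],30],[469.5,57.5,30]]))
cv2.imwrite('pics/c6.png',cv2.resize(a[80:280,240:480],None,fx=2.5,fy=2.5)[:,:,::-1])
E
```

```text
time_s: 8.15
tool_pos: [470.6, 56.9, 119.5]
tool_rot: [0.178, -3.136, 0.001]
ft_force: [-0.0, 0.0, 0.4]
grip_width: 0.652
grip_force: 0.0
yawy -83.4902476604185 [470.55308623  56.89733672 119.52964787]
[[316.40933081 185.3675176 ]
 [316.35717119 209.60603677]
 [316.22682339 209.33789375]]
```

View pics/c6.png

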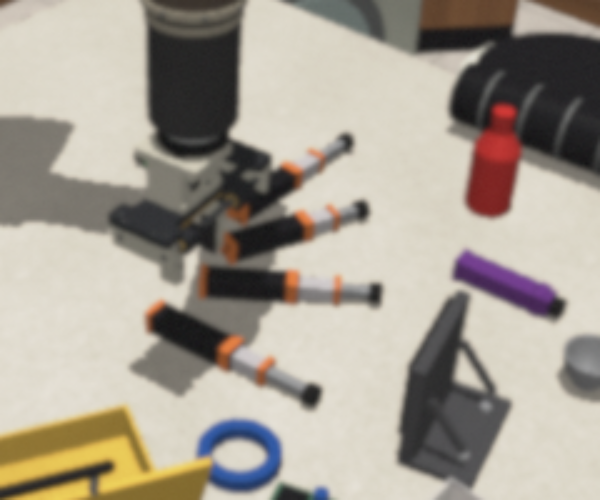

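```bash
python3 -m crank '[-0.3,-0.1,0.1,-4,-0.5,-0.3,-0.1,0.1,-8,-0.5,-0.3,-0.1,0.1,-10,-0.5,-0.3,-0.1,0.1,-11.3,-0.5,-0.3,-0.1,0.1,-11.3,-0.5,1,-0.1,0.1,-11.3,-0.5,1,-0.1,0.1,-11.3,-0.5,1,-0.1,0.1,-11.3,-0.5,1,-0.1,0.1,-11.3,-0.5,1,-0.1,0.1,-11.3,-0.5]' 45
python3 -m crank '[1,0,0,2,0,1,0,0,4,0,1,0,0,5.6,0,1,0,0,5.6,0,1,0,0,5.6,0]' 45
python3 - <<'E'
from h import *
a=shot('scene','s5')
cv2.imwrite('pics/c7.png',cv2.resize(a[80:280,240:480],None,fx=2,fy=2)[:,:,::-1])
E
```

```text
time_s: 9.2
tool_pos: [470.1, 58.2, 7.1]
tool_rot: [-0.16, 3.136, 0.0]
ft_force: [-0.7, -2.0, 7.6]
grip_width: 0.335
grip_force: 45.0
time_s: 9.7
tool_pos: [469.3, 58.2, 62.1]
tool_rot: [-0.159, 3.137, 0.001]
ft_force: [-0.2, 0.3, -2.7]
grip_width: 0.34
grip_force: 45.0
```

View pics/c7.png

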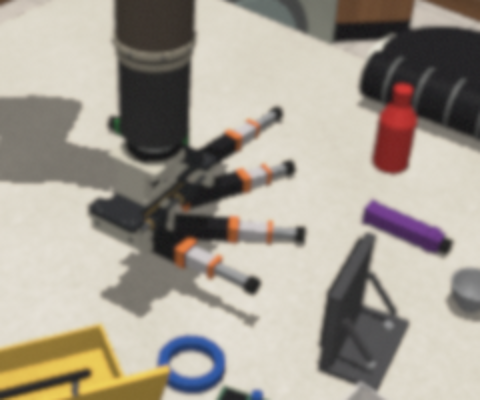

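```bash
python3 -m crank '[1,2,0.6,0,4,1,5.6,1.8,0,8,1,5.6,1.8,0,8,1,5.6,1.8,0,8]' 50
python3 -m crank '[1,0.8,0.19,0,0,1,1.6,0.38,0,0,1,2.4,0.57,0,0,1,3.2,0.76,0,0,1,4,0.95,0,0,1,4.8,1.14,0,0,1,5.6,1.33,0,0,1,6.4,1.52,0,0,1,7.2,1.71,0,0,1,8,1.9,0,0,1,8.8,2.1,0,0,1,8.8,2.1,0,0]' 50
python3 - <<'E'
from h import *
a=shot('scene','s6')
cv2.imwrite('pics/c8.png',cv2.resize(a[80:280,240:480],None,fx=2,fy=2)[:,:,::-1])
E
```

```text
time_s: 10.15
tool_pos: [525.1, 76.0, 60.6]
tool_rot: [0.376, -3.116, 0.001]
ft_force: [-0.7, -0.4, -2.4]
grip_width: 0.342
grip_force: 50.0
time_s: 11.35
tool_pos: [614.7, 97.5, 62.0]
tool_rot: [-0.377, 3.118, -0.0]
ft_force: [-1.2, -0.5, -3.8]
grip_width: 0.34
grip_force: 50.0
```

View pics/c8.png

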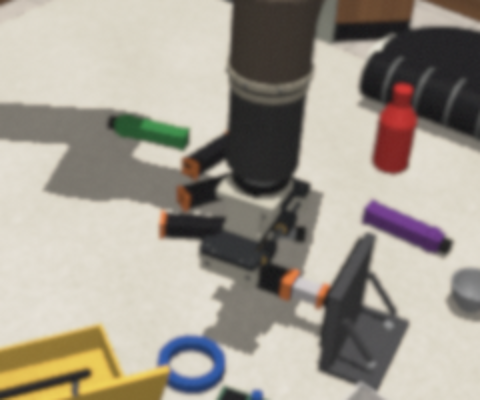

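```bash
python3 -m crank '[1,0.6,0.14,0,0,1,1.2,0.28,0,0,1,1.8,0.42,0,0,1,2.4,0.57,0,0,1,3,0.71,0,0,1,3.5,0.83,0,0,1,3.8,0.9,0,0,1,3.8,0.9,0,0]' 55
python3 -m crank '[1,0.3,0.07,0,0,1,0.6,0.14,0,0,1,0.6,0.14,0,0]'
```

```text
time_s: 12.2
tool_pos: [648.9, 105.4, 61.6]
tool_rot: [0.376, -3.114, 0.001]
ft_force: [-9.9, -0.5, 0.7]
grip_width: 0.338
grip_force: 55.0
time_s: 12.5
tool_pos: [649.5, 105.1, 60.1]
tool_rot: [0.373, -3.104, 0.004]
ft_force: [-25.7, -2.0, 6.3]
grip_width: 0.338
grip_force: 55.0
```

```bash
python3 -m crank '[1,-3,-0.8,0,0,1,-6,-1.5,2,0,1,-8,-5,6,-8,1,-18.5,-45.5,8,-43,1,-18.5,-45.5,8,-43,1,-18.5,-45.5,8,-43,1,-18.5,-45.5,8,-43,1,-18.5,-45.5,8,-43,1,-18.5,-45.5,8,-43,1,-18.5,-45.5,8,-43,1,-18.5,-45.5,8,-43,1,-18.5,-45.5,8,-43]' 50
python3 -m crank '[1,0,0,0,0,1,0,0,0,0]' 50
python3 - <<'E'
from h import *
s=monitor.state();t=s['tool_pos'];f=np.arctan2(s['tool_rot'][1],s['tool_rot'][0]);print('yawy',(np.degrees(2*f)-90+90)%180-90,t)
a=shot('scene','s7');b=shot('top','t7')
cv2.imwrite('pics/c9.png',np.hstack([cv2.resize(a[130:370,100:400],(500,400)),cv2.resize(b[100:300,170:320],(300,400))])[:,:,::-1])
for l in legs(b,30,(170,140,345,265)): print(l)
E
```

```text
time_s: 13.7
tool_pos: [472.2, -351.3, 143.4]
tool_rot: [0.794, 3.036, -0.002]
ft_force: [-0.1, 0.7, -3.6]
grip_width: 0.339
grip_force: 50.0
time_s: 13.9
tool_pos: [472.8, -348.3, 142.7]
tool_rot: [0.794, 3.038, -0.0]
ft_force: [-0.1, 0.1, -2.9]
grip_width: 0.335
grip_force: 50.0
yawy 60.7015245993376 [ 472.75985322 -348.33173366  142.71271438]
(np.int32(18), [270.2, 185.4], [544.0, 233.0, 30.0])
(np.int32(51), [281.5, 200.5], [500.0, 199.0, 30.0])
(np.int32(18), [231.8, 217.2], [452.0, 345.0, 30.0])
(np.int32(50), [245.5, 222.6], [436.0, 305.0, 30.0])
(np.int32(29), [302.8, 229.3], [416.0, 137.0, 30.0])
(np.int32(34), [279.0, 236.2], [396.0, 207.0, 30.0])
(np.int32(20), [201.6, 249.6], [357.0, 433.0, 30.0])
(np.int32(55), [219.7, 250.7], [354.0, 380.0, 30.0])
(np.int32(41), [255.7, 251.4], [352.0, 275.0, 30.0])
```

View pics/c9.png

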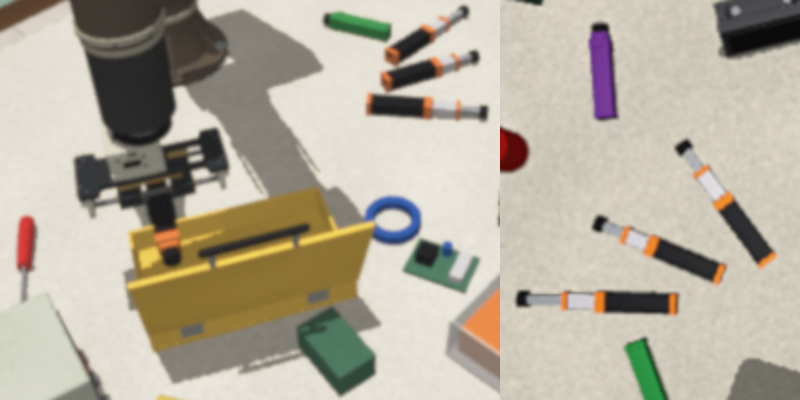

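```bash
python3 -m crank '[1,0,0,-4,0,1,0,0,-8,0,1,0,0,-10,0,1,0,0,-11.5,0,1,0,0,-12.4,0,1,0,0,-12.9,0,1,0,0,-12.9,0,1,0,0,-12.9,0]' 50
python3 -m crank '[0.16,0,0,0,0,0.16,0,0,0,0,0.16,0,0,0,0,0.16,0,0,2,0,0.16,0,0,5,0,0.16,0,0,10,0,0.16,0,0,13,0,0.16,0,0,13,0]' 50
python3 - <<'E'
from h import *
a=shot('scene','s8')
h=cv2.cvtColor(a,cv2.COLOR_RGB2HSV); m=cv2.inRange(h,(5,150,130),(17,255,255));m[:, 340:]=0
n,_,st,ce=cv2.connectedComponentsWithStats(m)
for i in range(1,n):
    if st[i,4]>6:
        p=onz('scene',[ce[i]],35)[0]-[528,-272.4,0]; print(st[i,4],ce[i].round(1),'case xy',(p[0]*.873-p[1]*.487).round(1),(p[0]*.487+p[1]*.873).round(1))
E
```

```text
time_s: 14.8
tool_pos: [473.3, -347.4, 14.1]
tool_rot: [0.791, 3.039, -0.0]
ft_force: [0.1, -0.3, -2.4]
grip_width: 0.339
grip_force: 50.0
time_s: 15.6
tool_pos: [475.4, -348.9, 149.1]
tool_rot: [0.788, 3.032, -0.003]
ft_force: [0.6, -0.6, 0.5]
grip_width: 0.418
grip_force: 0.0
37 [335.5 162.5] case xy -400.1 387.9
33 [331.9 177.7] case xy -329.6 350.2
14 [321.4 190.9] case xy -279.6 298.5
34 [199.7 274.7] case xy -65.9 -97.1
```

```bash
python3 -m crank '[-0.3,-1.5,51.6,-2.3,65.7,-0.3,-1.5,51.6,-2.3,65.7,-0.3,-1.5,51.6,-2.3,65.7,-0.3,-1.5,51.6,-2.3,65.7,-0.3,-1.5,51.6,-2.3,65.7,-0.3,-1.5,51.6,-2.3,65.7,-0.3,-1.5,51.6,-2.3,65.7,-0.3,-1.5,51.6,-2.3,65.7,-0.3,-1.5,51.6,-2.3,65.7,-0.3,-1.5,51.6,-2.3,65.7,-0.3,-1.5,51.6,-2.3,65.7,-0.3,-1.5,51.6,-2.3,65.7]' 15
python3 -m crank '[-0.3,0,0,0,0,-0.3,0,0,0,0]'
cat >> h.py <<'E'
def st():
    s=monitor.state();t=s['tool_pos'];f=np.arctan2(s['tool_rot'][1],s['tool_rot'][0]);print('yawy',round((np.degrees(2*f)-90+90)%180-90,1),t.round(1) if hasattr(t,'round') else np.round(t,1)); return np.array(t)
def sorange(z,xmin=0,xmax=640):
    a=cams.camera('scene'); h=cv2.cvtColor(a,cv2.COLOR_RGB2HSV); m=cv2.inRange(h,(5,150,130),(17,255,255));m[:,xmax:]=0;m[:,:xmin]=0;m[300:]=0
    n,_,s,ce=cv2.connectedComponentsWithStats(m)
    for i in range(1,n):
        if s[i,4]>6:
            w=onz('scene',[ce[i]],z)[0];p=w-[528,-272.4,0]; print(s[i,4],ce[i].round(1),'world',w.round(0),'case',(p[0]*.873-p[1]*.487).round(0),(p[0]*.487+p[1]*.873).round(0))
    return a
E
python3 - <<'E'
from h import *
st(); sorange(30)
E
```

```text
time_s: 16.85
tool_pos: [457.1, 170.5, 119.4]
tool_rot: [0.988, -2.981, 0.001]
ft_force: [0.1, 0.1, -1.6]
grip_width: 0.651
grip_force: 0.0
time_s: 17.05
tool_pos: [457.2, 167.4, 119.9]
tool_rot: [0.982, -2.983, 0.001]
ft_force: [-0.3, -0.1, -0.1]
grip_width: 0.648
grip_force: 0.0
yawy -53.6 [457.2 167.4 119.9]
8 [357.8 147.9] world [364. 380.  30.] case -461.0 490.0
21 [361.6 168. ] world [444. 301.  30.] case -353.0 459.0
10 [321.5 189.5] world [421. 134.  30.] case -292.0 303.0
23 [356.5 195. ] world [515. 185.  30.] case -234.0 393.0
51 [201.4 274.4] world [ 421. -319.   30.] case -70.0 -93.0
324 [422.  294.3] world [869.   1.  30.] case 164.0 404.0
```

```bash
python3 -m crank '[-0.3,0,0,-4,0,-0.3,0,0,-8,0,-0.3,0,0,-10,0,-0.3,0,0,-11.3,0,-0.3,0,0,-11.3,0,1,0,0,-11.3,0,1,0,0,-11.3,0,1,0,0,-11.3,0,1,0,0,-11.3,0,1,0,0,-11.3,0]' 50
python3 -m crank '[1,0,0,2,0,1,0,0,4,0,1,0,0,5.5,0,1,2,-3,5.5,-8,1,4,-6,5.5,-16,1,5.7,-9.3,5.5,-22.6,1,5.7,-9.3,5.5,-22.6,1,5.7,-9.3,5.5,-22.6]' 50
python3 - <<'E'
from h import *
t=st(); sorange(t[2]+24)
E
```

```text
time_s: 18.1
tool_pos: [458.0, 168.8, 8.1]
tool_rot: [-0.984, 2.982, 0.001]
ft_force: [-1.8, -0.0, 6.7]
grip_width: 0.338
grip_force: 50.0
time_s: 18.9
tool_pos: [514.3, 74.7, 61.9]
tool_rot: [0.378, -3.118, 0.0]
ft_force: [-0.1, 1.1, -1.7]
grip_width: 0.337
grip_force: 50.0
yawy -76.2 [514.3  74.7  61.9]
16 [356.4 147.4] world [408. 314.  86.] case -391.0 454.0
13 [363.3 170.7] world [499. 233.  86.] case -271.0 427.0
55 [349.  208.2] world [574.  75.  86.] case -129.0 325.0
12 [367.6 215.2] world [629.  86.  86.] case -86.0 362.0
52 [201.4 274.4] world [ 466. -344.   86.] case -19.0 -92.0
324 [421.9 294.2] world [887. -42.  86.] case 202.0 376.0
```

```bash
python3 -m crank '[1,0.9,0.21,0,0,1,1.8,0.42,0,0,1,2.7,0.63,0,0,1,3.6,0.84,0,0,1,4.5,1.06,0,0,1,5.4,1.27,0,0,1,6.3,1.48,0,0,1,7.2,1.69,0,0,1,8.1,1.9,0,0,1,9,2.11,0,0,1,9.9,2.32,0,0,1,9.9,2.32,0,0]' 55
python3 -m crank '[1,0.6,0.14,0,0,1,1.2,0.28,0,0,1,1.8,0.42,0,0,1,2.4,0.56,0,0,1,3,0.7,0,0,1,3.4,0.8,0,0,1,3.7,0.87,0,0,1,3.7,0.87,0,0]' 55
python3 -m crank '[1,0.3,0.07,0,0,1,0.6,0.14,0,0,1,0.6,0.14,0,0]'
```

```text
time_s: 20.15
tool_pos: [614.3, 99.0, 61.9]
tool_rot: [0.38, -3.118, 0.0]
ft_force: [-1.2, 0.6, -2.8]
grip_width: 0.336
grip_force: 55.0
time_s: 20.95
tool_pos: [648.6, 107.0, 61.4]
tool_rot: [0.379, -3.114, 0.001]
ft_force: [-7.9, -0.1, -1.2]
grip_width: 0.337
grip_force: 55.0
time_s: 21.25
tool_pos: [649.1, 106.5, 60.2]
tool_rot: [0.376, -3.104, 0.004]
ft_force: [-26.2, -2.1, 7.8]
grip_width: 0.336
grip_force: 55.0
```

```bash
python3 -m crank '[1,-3,-0.8,0,0,1,-6,-1.5,2,0,1,-8,-5,6,-8,1,-15.4,-40.1,8,-43,1,-15.4,-40.1,8,-43,1,-15.4,-40.1,8,-43,1,-15.4,-40.1,8,-43,1,-15.4,-40.1,8,-43,1,-15.4,-40.1,8,-43,1,-15.4,-40.1,8,-43,1,-15.4,-40.1,8,-43,1,-15.4,-40.1,8,-43]' 50
python3 -m crank '[1,0,0,0,0,1,0,0,0,0]' 50
python3 - <<'E'
from h import *
t=st();cv2.imwrite('pics/s9.png',sorange(t[2]+24)[:,:,::-1]);b=shot('top','t9')
for l in legs(b,30,(170,140,345,265)): print(l)
E
```

```text
time_s: 22.45
tool_pos: [502.7, -294.7, 142.8]
tool_rot: [0.794, 3.037, -0.001]
ft_force: [1.1, 0.7, -2.4]
grip_width: 0.335
grip_force: 50.0
time_s: 22.65
tool_pos: [503.2, -291.3, 142.4]
tool_rot: [0.787, 3.041, 0.0]
ft_force: [-0.2, -0.1, -1.7]
grip_width: 0.339
grip_force: 50.0
yawy 61.0 [ 503.2 -291.3  142.4]
14 [356.4 147.6] world [478. 220. 166.] case -283.0 405.0
36 [335.5 162.5] world [481. 124. 166.] case -234.0 323.0
26 [362. 169.] world [553. 150. 166.] case -183.0 381.0
32 [332.  177.7] world [518.  66. 166.] case -174.0 291.0
160 [229.3 266. ] world [ 557. -321.  166.] case 49.0 -29.0
54 [201.3 274.5] world [ 531. -379.  166.] case 54.0 -92.0
320 [421.9 294.3] world [ 914. -105.  166.] case 255.0 334.0
(np.int32(18), [231.8, 217.2], [452.0, 345.0, 30.0])
(np.int32(50), [245.5, 222.6], [436.0, 305.0, 30.0])
(np.int32(35), [279.1, 236.2], [396.0, 206.0, 30.0])
(np.int32(20), [201.6, 249.6], [357.0, 433.0, 30.0])
(np.int32(55), [219.7, 250.7], [354.0, 380.0, 30.0])
(np.int32(41), [255.7, 251.4], [352.0, 275.0, 30.0])
```

```bash
python3 -m crank '[1,0,-0.1,-4,0,1,0,-0.1,-8,0,1,0,-0.1,-10,0,1,0,-0.1,-11.5,0,1,0,-0.1,-12.4,0,1,0,-0.1,-12.9,0,1,0,-0.1,-12.9,0,1,0,-0.1,-12.9,0]' 50
python3 -m crank '[0.16,0,0,0,0,0.16,0,0,0,0,0.16,0,0,0,0,0.16,0,0,2,0,0.16,0,0,5,0,0.16,0,0,10,0,0.16,0,0,13,0,0.16,0,0,13,0]' 50
python3 -m crank '[-0.3,-8.8,54.8,-2,96.5,-0.3,-8.8,54.8,-2,96.5,-0.3,-8.8,54.8,-2,96.5,-0.3,-8.8,54.8,-2,96.5,-0.3,-8.8,54.8,-2,96.5,-0.3,-8.8,54.8,-2,96.5,-0.3,-8.8,54.8,-2,96.5,-0.3,-8.8,54.8,-2,96.5,-0.3,-8.8,54.8,-2,96.5,-0.3,-8.8,54.8,-2,96.5,-0.3,-8.8,54.8,-2,96.5,-0.3,-8.8,54.8,-2,96.5]' 15
python3 -m crank '[-0.3,0,0,0,0,-0.3,0,0,0,0]'
python3 - <<'E'
from h import *
t=st();cv2.imwrite('pics/s10.png',sorange(32)[:,:,::-1]);b=shot('top','t10')
for l in legs(b,30,(170,140,345,265)): print(l)
E
```

```text
time_s: 23.55
tool_pos: [503.4, -293.0, 14.0]
tool_rot: [0.788, 3.04, -0.0]
ft_force: [0.5, 0.3, -1.9]
grip_width: 0.337
grip_force: 50.0
time_s: 24.35
tool_pos: [505.5, -294.3, 148.9]
tool_rot: [0.786, 3.032, -0.001]
ft_force: [0.9, -0.3, -0.3]
grip_width: 0.419
grip_force: 0.0
time_s: 25.55
tool_pos: [414.3, 259.5, 123.2]
tool_rot: [-1.755, 2.604, 0.0]
ft_force: [-0.8, -1.5, 0.3]
grip_width: 0.653
grip_force: 0.0
time_s: 25.75
tool_pos: [414.3, 254.0, 123.0]
tool_rot: [1.74, -2.614, 0.0]
ft_force: [0.1, 0.1, -0.1]
grip_width: 0.649
grip_force: 0.0
yawy -22.7 [414.3 254.  123. ]
20 [331.6 176.4] world [403. 202.  32.] case -340.0 353.0
48 [225.8 268.6] world [ 453. -266.   32.] case -69.0 -30.0
52 [201.5 274.3] world [ 423. -320.   32.] case -69.0 -93.0
325 [422.  294.2] world [869.  -1.  32.] case 166.0 403.0
(np.int32(33), [279.1, 236.4], [395.0, 206.0, 30.0])
```

```bash
python3 -m crank '[-0.3,0.1,0.1,-4,0,-0.3,0.1,0.1,-8,0,-0.3,0.1,0.1,-10,0,-0.3,0.1,0.1,-11.6,0,-0.3,0.1,0.1,-11.6,0,1,0.1,0.1,-11.6,0,1,0.1,0.1,-11.6,0,1,0.1,0.1,-11.6,0,1,0.1,0.1,-11.6,0,1,0.1,0.1,-11.6,0]' 50
python3 -m crank '[1,0,0,2,0,1,0,0,4,0,1,0,0,5.5,0,1,4,-4,5.5,-8,1,10,-18,5.5,-53.5,1,10,-18,5.5,-53.5,1,10,-18,5.5,-53.5,1,10,-18,5.5,-53.5,1,10,-18,5.5,-53.5,1,10,-18,5.5,-53.5,1,10,-18,5.5,-53.5,1,10,-18,5.5,-53.5]' 50
python3 - <<'E'
from h import *
t=st();cv2.imwrite('pics/s11.png',sorange(t[2]+24,300,400)[:,:,::-1])
E
```

```text
time_s: 26.85
tool_pos: [415.9, 256.3, 8.1]
tool_rot: [-1.743, 2.612, 0.001]
ft_force: [-1.6, -0.2, 6.0]
grip_width: 0.339
grip_force: 50.0
time_s: 28.05
tool_pos: [515.3, 75.9, 62.1]
tool_rot: [0.383, -3.118, 0.0]
ft_force: [0.0, 0.4, -2.5]
grip_width: 0.342
grip_force: 50.0
yawy -76.0 [515.3  75.9  62.1]
16 [356.4 147.4] world [408. 314.  86.] case -391.0 453.0
57 [349.4 208.1] world [575.  75.  86.] case -128.0 326.0
11 [363.9 213.8] world [618.  84.  86.] case -94.0 355.0
```

Same press as before.

```bash
python3 -m crank '[1,0.9,0.21,0,0,1,1.8,0.42,0,0,1,2.7,0.63,0,0,1,3.6,0.84,0,0,1,4.5,1.06,0,0,1,5.4,1.27,0,0,1,6.3,1.48,0,0,1,7.2,1.69,0,0,1,8.1,1.9,0,0,1,9,2.11,0,0,1,9.9,2.32,0,0,1,9.9,2.32,0,0]' 55
python3 -m crank '[1,0.6,0.14,0,0,1,1.2,0.28,0,0,1,1.8,0.42,0,0,1,2.4,0.56,0,0,1,3,0.7,0,0,1,3.4,0.8,0,0,1,3.7,0.87,0,0,1,3.7,0.87,0,0]' 55
python3 -m crank '[1,0.3,0.07,0,0,1,0.6,0.14,0,0,1,0.6,0.14,0,0]'
```

```text
time_s: 29.3
tool_pos: [616.0, 99.5, 62.2]
tool_rot: [-0.38, 3.118, 0.0]
ft_force: [-0.8, 0.3, -3.2]
grip_width: 0.339
grip_force: 55.0
time_s: 30.1
tool_pos: [649.1, 107.2, 61.6]
tool_rot: [0.379, -3.113, 0.001]
ft_force: [-9.2, 0.5, 0.2]
grip_width: 0.335
grip_force: 55.0
time_s: 30.4
tool_pos: [649.6, 106.7, 60.2]
tool_rot: [0.376, -3.103, 0.004]
ft_force: [-25.4, -2.5, 7.3]
grip_width: 0.34
grip_force: 55.0
```

```bash
python3 -m crank '[1,-3,-0.8,0,0,1,-6,-1.5,2,0,1,-8,-5,6,-8,1,-12.5,-34.7,8,-43,1,-12.5,-34.7,8,-43,1,-12.5,-34.7,8,-43,1,-12.5,-34.7,8,-43,1,-12.5,-34.7,8,-43,1,-12.5,-34.7,8,-43,1,-12.5,-34.7,8,-43,1,-12.5,-34.7,8,-43,1,-12.5,-34.7,8,-43]' 50
python3 -m crank '[1,0,0,0,0,1,0,0,0,0]' 50
python3 - <<'E'
from h import *
t=st();cv2.imwrite('pics/s12.png',sorange(t[2]+24)[:,:,::-1]);b=shot('top','t12')
for l in legs(b,30,(170,140,345,265)): print(l)
E
```

```text
time_s: 31.6
tool_pos: [532.9, -237.5, 142.4]
tool_rot: [0.789, 3.04, 0.0]
ft_force: [0.3, 1.0, -4.2]
grip_width: 0.336
grip_force: 50.0
time_s: 31.8
tool_pos: [533.1, -236.6, 142.4]
tool_rot: [0.786, 3.041, 0.0]
ft_force: [0.4, 0.6, -2.7]
grip_width: 0.333
grip_force: 50.0
yawy 61.0 [ 533.1 -236.6  142.4]
15 [356.4 147.5] world [478. 220. 166.] case -283.0 405.0
37 [335.5 162.5] world [481. 124. 166.] case -234.0 323.0
160 [256.8 259.2] world [ 586. -267.  166.] case 48.0 33.0
50 [225.8 268.7] world [ 557. -332.  166.] case 54.0 -38.0
54 [201.3 274.5] world [ 531. -379.  166.] case 54.0 -92.0
320 [421.9 294.3] world [ 914. -105.  166.] case 255.0 335.0
(np.int32(20), [201.6, 249.6], [357.0, 433.0, 30.0])
(np.int32(55), [219.7, 250.7], [354.0, 380.0, 30.0])
(np.int32(41), [255.7, 251.4], [352.0, 275.0, 30.0])
```

```bash
python3 -m crank '[1,0,-0.2,-4,0,1,0,-0.2,-8,0,1,0,-0.2,-10,0,1,0,-0.2,-11.5,0,1,0,-0.2,-12.4,0,1,0,-0.2,-12.9,0,1,0,-0.2,-12.9,0,1,0,-0.2,-12.9,0]' 50
python3 -m crank '[0.16,0,0,0,0,0.16,0,0,0,0,0.16,0,0,0,0,0.16,0,0,2,0,0.16,0,0,5,0,0.16,0,0,10,0,0.16,0,0,13,0,0.16,0,0,13,0]' 50
python3 -m crank '[-0,-10,40,-2,80,-0,-10,40,-2,80,-0,-10,40,-2,80,-0,-10,40,-2,80,-0,-10,40,-2,80,-0,-10,40,-2,80,-0,-10,40,-2,80,-0,-10,40,-2,80,-0,-10,40,-2,80,-0,-10,40,-2,80,-0,-10,40,-2,80]' 15
python3 - <<'E'
from h import *
t=st();sorange(32,0,340);b=shot('top','t13')
for l in legs(b,30,(170,140,345,265)): print(l)
h=cv2.cvtColor(b,cv2.COLOR_RGB2HSV);m=cv2.inRange(h,(50,120,60),(75,255,255));ys,xs=np.nonzero(m);k=(ys>255)&(xs<270)&(xs>210)
if k.any(): i=np.argmin(np.where(k,ys,999));print(xs[i],ys[i],onz('top',[(xs[i],ys[i])],28))
E
```

```text
time_s: 32.7
tool_pos: [533.3, -239.7, 14.0]
tool_rot: [0.788, 3.04, 0.0]
ft_force: [0.2, -0.1, -2.3]
grip_width: 0.338
grip_force: 50.0
time_s: 33.5
tool_pos: [535.6, -240.6, 149.0]
tool_rot: [0.786, 3.032, 0.0]
ft_force: [0.3, 0.7, 1.1]
grip_width: 0.418
grip_force: 0.0
time_s: 34.6
tool_pos: [432.2, 160.8, 123.1]
tool_rot: [1.353, -2.835, -0.0]
ft_force: [0.2, 0.4, 0.4]
grip_width: 0.5
grip_force: 0.0
yawy -39.0 [432.2 160.8 123.1]
50 [249.5 262.8] world [ 483. -211.   32.] case -69.0 31.0
50 [225.8 268.5] world [ 453. -265.   32.] case -69.0 -30.0
51 [201.4 274.4] world [ 423. -320.   32.] case -69.0 -93.0
(np.int32(20), [201.6, 249.6], [357.0, 433.0, 30.0])
(np.int32(46), [219.3, 250.3], [355.0, 381.0, 30.0])
252 303 [[201.06121056 285.87758044  28.        ]]
```

```bash
python3 -m crank '[0,-7.9,16.7,0,37.9,0,-7.9,16.7,0,37.9,0,-7.9,16.7,0,37.9,0,-7.9,16.7,0,37.9,0,-7.9,16.7,0,37.9,0,-7.9,16.7,0,37.9,0,-7.9,16.7,0,37.9]' 15
python3 - <<'E'
from h import *
st();a=sorange(30,280,400);cv2.imwrite('pics/s14.png',a[:,:,::-1])
b=cv2.imread('pics/t9.png')[:,:,::-1].copy();h=cv2.cvtColor(b,cv2.COLOR_RGB2HSV);m=cv2.inRange(h,(50,120,60),(75,255,255));ys,xs=np.nonzero(m);k=(ys>255)&(xs<270)&(xs>210)
i=np.argmin(np.where(k,ys,999));print(xs[i],ys[i],onz('top',[(xs[i],ys[i])],28))
cv2.imwrite('pics/c10.png',cv2.resize(a[80:240,260:460],None,fx=3,fy=3)[:,:,::-1])
E
```

```text
time_s: 35.4
tool_pos: [353.8, 326.4, 123.1]
tool_rot: [2.193, -2.248, 0.0]
ft_force: [-0.5, -0.2, -0.1]
grip_width: 0.503
grip_force: 0.0
yawy -1.4 [353.8 326.4 123.1]
22 [335.1 160.7] world [356. 273.  30.] case -416.0 393.0
240 270 [[297.32703747 320.79825271  28.        ]]
```

View pics/c10.png

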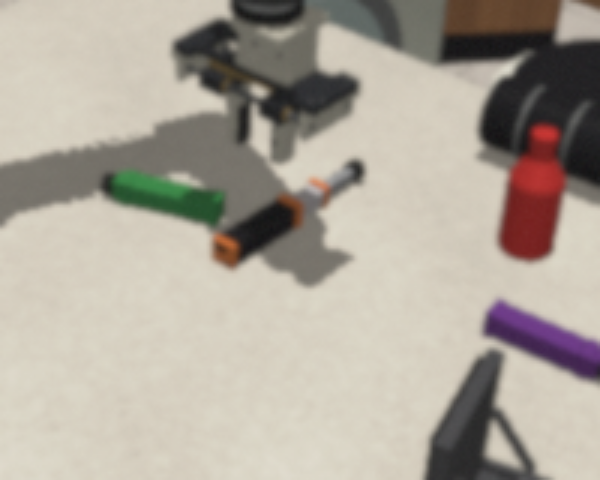

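```bash
python3 -m crank '[0,0,0,-4,0,0,0,0,-8,0,0,0,0,-10,0,0,0,0,-11.6,0,0,0,0,-11.6,0,1,0,0,-11.6,0,1,0,0,-11.6,0,1,0,0,-11.6,0,1,0,0,-11.6,0,1,0,0,-11.6,0]' 50
python3 -m crank '[1,0,0,2,0,1,0,0,4,0,1,0,0,5.5,0,1,4,-6,5.5,-8,1,8,-12,5.5,-16,1,16,-25,5.5,-75,1,16,-25,5.5,-75,1,16,-25,5.5,-75,1,16,-25,5.5,-75,1,16,-25,5.5,-75,1,16,-25,5.5,-75,1,16,-25,5.5,-75]' 50
python3 -m crank '[1,0,0,0,0]' 50
python3 - <<'E'
from h import *
t=st();cv2.imwrite('pics/s15.png',sorange(t[2]+24,260,400)[:,:,::-1])
E
```

```text
time_s: 36.45
tool_pos: [354.1, 327.6, 8.4]
tool_rot: [-2.197, 2.243, 0.0]
ft_force: [1.4, -2.6, 6.8]
grip_width: 0.336
grip_force: 50.0
time_s: 37.65
tool_pos: [513.3, 76.3, 62.1]
tool_rot: [0.365, -3.12, -0.0]
ft_force: [0.3, 0.1, -2.4]
grip_width: 0.34
grip_force: 50.0
time_s: 37.75
tool_pos: [513.2, 76.9, 62.2]
tool_rot: [0.373, -3.119, -0.0]
ft_force: [0.3, -0.4, -1.9]
grip_width: 0.335
grip_force: 50.0
yawy -76.4 [513.2  76.9  62.2]
54 [349. 208.] world [574.  75.  86.] case -129.0 325.0
12 [366.8 214.8] world [627.  86.  86.] case -88.0 361.0
```

```bash
python3 -m crank '[1,0.9,0.21,0,0,1,1.8,0.42,0,0,1,2.7,0.63,0,0,1,3.6,0.84,0,0,1,4.5,1.06,0,0,1,5.4,1.27,0,0,1,6.3,1.48,0,0,1,7.2,1.69,0,0,1,8.1,1.9,0,0,1,9,2.11,0,0,1,9.9,2.32,0,0,1,9.9,2.32,0,0]' 55
python3 -m crank '[1,0.6,0.14,0,0,1,1.2,0.28,0,0,1,1.8,0.42,0,0,1,2.4,0.56,0,0,1,3,0.7,0,0,1,3.4,0.8,0,0,1,3.8,0.89,0,0,1,3.8,0.89,0,0]' 55
python3 -m crank '[1,0.3,0.07,0,0,1,0.6,0.14,0,0,1,0.6,0.14,0,0]'
```

```text
time_s: 39.0
tool_pos: [613.5, 100.6, 62.0]
tool_rot: [0.377, -3.119, 0.0]
ft_force: [-1.1, 0.7, -3.3]
grip_width: 0.343
grip_force: 55.0
time_s: 39.8
tool_pos: [648.3, 108.5, 61.4]
tool_rot: [0.376, -3.114, 0.001]
ft_force: [-9.8, 0.0, -0.7]
grip_width: 0.34
grip_force: 55.0
time_s: 40.1
tool_pos: [648.8, 108.1, 60.2]
tool_rot: [0.373, -3.104, 0.004]
ft_force: [-26.1, -1.8, 7.8]
grip_width: 0.337
grip_force: 55.0
```

```bash
python3 -m crank '[1,-3,-0.8,0,0,1,-6,-1.5,2,0,1,-8,-5,6,-8,1,-9.4,-29.4,8,-43,1,-9.4,-29.4,8,-43,1,-9.4,-29.4,8,-43,1,-9.4,-29.4,8,-43,1,-9.4,-29.4,8,-43,1,-9.4,-29.4,8,-43,1,-9.4,-29.4,8,-43,1,-9.4,-29.4,8,-43,1,-9.4,-29.4,8,-43]' 50
python3 -m crank '[1,0,0,0,0]' 50
python3 - <<'E'
from h import *
t=st();cv2.imwrite('pics/s16.png',sorange(t[2]+24,180,340)[:,:,::-1])
E
```

```text
time_s: 41.3
tool_pos: [563.1, -182.3, 142.4]
tool_rot: [0.789, 3.04, 0.0]
ft_force: [0.7, -0.5, -2.3]
grip_width: 0.342
grip_force: 50.0
time_s: 41.4
tool_pos: [563.0, -182.2, 142.4]
tool_rot: [0.789, 3.041, 0.0]
ft_force: [0.2, 0.1, -2.7]
grip_width: 0.34
grip_force: 50.0
yawy 60.9 [ 563.  -182.2  142.4]
158 [283.8 253.1] world [ 617. -213.  166.] case 49.0 95.0
51 [249.5 263. ] world [ 583. -285.  166.] case 54.0 15.0
50 [225.8 268.7] world [ 557. -332.  166.] case 54.0 -38.0
54 [201.3 274.5] world [ 531. -379.  166.] case 54.0 -92.0
```

```bash
python3 -m crank '[1,0,-0.3,-4,0,1,0,-0.3,-8,0,1,0,-0.3,-10,0,1,0,-0.3,-11.5,0,1,0,-0.3,-12.4,0,1,0,-0.3,-12.9,0,1,0,-0.3,-12.9,0,1,0,-0.3,-12.9,0]' 50
python3 -m crank '[0.16,0,0,0,0,0.16,0,0,0,0,0.16,0,0,0,0,0.16,0,0,2,0,0.16,0,0,5,0,0.16,0,0,10,0,0.16,0,0,13,0,0.16,0,0,13,0]' 50
python3 -m crank '[0,-10,40,5,60,0,-10,40,5,60,0,-10,40,5,60,0,-10,40,5,60,0,-10,40,5,60,0,-10,40,5,60,0,-10,40,5,60,0,-10,40,5,60,0,-18,55,5,60,0,-18,55,5,60,0,-18,55,5,60,0,-18,55,5,60]' 15
python3 - <<'E'
from h import *
t=st();a=sorange(32,180,340);cv2.imwrite('pics/s17.png',a[:,:,::-1]);b=shot('top','t17')
cv2.imwrite('pics/c11.png',np.hstack([cv2.resize(a[170:340,150:340],(380,340)),cv2.resize(b[120:260,350:520],(413,340))])[:,:,::-1])
E
```

```text
time_s: 42.25
tool_pos: [563.4, -186.1, 14.1]
tool_rot: [0.79, 3.039, 0.0]
ft_force: [0.5, -0.0, -1.9]
grip_width: 0.339
grip_force: 50.0
time_s: 43.05
tool_pos: [565.7, -186.8, 149.0]
tool_rot: [0.788, 3.032, 0.002]
ft_force: [0.4, 0.5, -0.4]
grip_width: 0.419
grip_force: 0.0
time_s: 44.25
tool_pos: [381.0, 366.1, 193.3]
tool_rot: [-0.836, 3.028, 0.001]
ft_force: [0.8, -0.6, 0.5]
grip_width: 0.502
grip_force: 0.0
yawy -59.1 [381.  366.1 193.3]
48 [272.8 257.5] world [ 514. -158.   32.] case -68.0 93.0
50 [249.3 262.8] world [ 483. -212.   32.] case -69.0 31.0
49 [225.8 268.6] world [ 453. -265.   32.] case -69.0 -30.0
51 [201.4 274.4] world [ 423. -320.   32.] case -69.0 -93.0
```

View pics/c11.png

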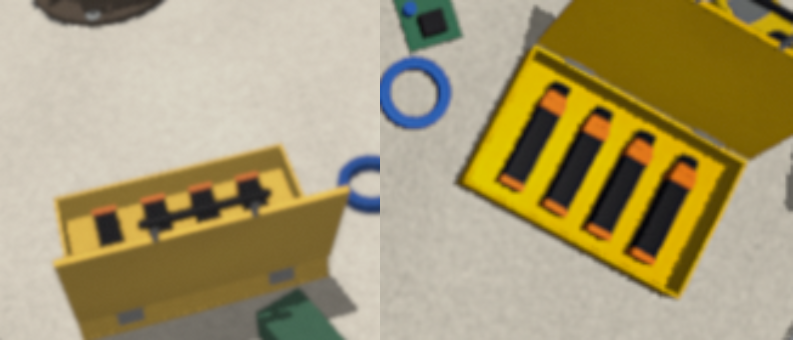

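All four legs lie flat, parallel and collapsed on the case floor (crop about (535,135) to (665,210)), and the lid is on its stop.

```bash
python3 -c "
from cell import ticket
print(ticket.close_job())"
```

```text
the job is handed in; nothing more can be done
None
```

I handed the job in at about 44 s: the lid is resting open on its stop, and all four lamp legs, each pressed home against the plate, lie flat side by side in the case. The hand-in returned no verdict.

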